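Lock the sediment-trap cover with its flat key

TASK

The cover of the sink's sediment trap is closed but not locked. Take the orange-handled flat key out of its wooden rest, put its blade right down to the bottom of the slot in the brass cam lock, and turn the lock gently clockwise until it seats at its stop, without forcing it or touching the lock with the fingers. Then stand the key back in its rest, blade fully down, and let go; leave the other things where they are.

Things in the scene. Friction and masses are not known exactly. Their poses are not given: they have to be found in the camera images.
- sump: Fixed white enamelled sediment-trap box, 240 (x) x 170 (y) x 89 mm high with a flat aluminium cover; origin at the centre of its underside, z up. The cam lock stands in the cover at x = -50 mm, y = 0 of this frame; a red lid lies loose on the cover around x = +65 mm.
- ring (a point): Centre of the top edge of the fixed dark steel ring round the lock, 99 mm above the work surface; axes as the box's. Ring: inner diameter 56 mm, outer 70 mm, 10 mm high. Outside it lie two marks on the cover: white (open) towards +x of the box, green (locked) towards -y. The brass cam in it floats: up to 3.5 mm off this centre in x and as much in y at the start; its true place is not given.
- lock (a point): Point on the ring's axis (not the cam's) at the height of the free cam face, 103 mm above the work surface; box's axes. The cam is a brass disc, diameter 40 mm, with a slot 6 mm wide, 9 mm deep, flat-floored, straight across its face through its centre. It slides sideways (box x, y) under about 5 N, to 5 mm off centre; pressed down it sinks on a spring, 4 N to start, 7 N at its 4 mm end.
- cam (a joint): Cam angle, rad, growing clockwise from above: at q the slot lies q clockwise of the box's x axis. Starts at 0 to 0.2; hard stop (seated) at 1.57, slot along the box's y, the cam's red dot then near the green mark. Turns under 0.08 to 0.13 N m, stays where left; torque climbs at the stop: 0.25 N m is plenty, and over 50 N summed over the blade's edges (about 0.4 N m, or a hard push) damages it.
- rest: Fixed wooden block, 90 (x) x 70 (y) x 50 mm high; origin at the centre of its underside. In the middle of its top is a pocket 26 (x) x 9 (y) mm and 40 mm deep in which the key stands. A turned wooden tamper (50 mm wide, 130 mm high, loose) stands near it at about x = -120 mm of this frame.
- key_grip (a point): Centre of the key's orange handle, a block 36 (x) x 18 (y) x 55 mm high, to be gripped across its 18 mm. 27.5 mm below this point is its flat underside, and from there a steel blade 18 mm wide (x), 3.5 mm thick (y) goes 32 mm further down. In the rest the underside stands on the block, this point 77.5 mm above the work surface, axes nearly the rest's. Mass about 0.12 kg.
- key_tip (a point): Middle of the lower edge of the key's blade, 59.5 mm below key_grip; key's axes, z up along the key. 18 mm above the work surface when the key stands in its rest.
- jar0: Upturned glass jar, 84 mm wide, 130 mm high; bystander; origin at the centre of its underside.
- jar1: Upturned glass jar, 90 mm wide, 150 mm high; bystander; origin as above.
- jar2: Upturned glass jar, 80 mm wide, 120 mm high; bystander; origin as above.
- red_lid: Red lid lying on the trap's cover, 84 mm wide, 14 mm high; bystander; origin at the centre of its underside.
- tamper: Standing wooden tamper, 50 mm wide at the foot, 130 mm high; bystander; origin at the centre of its underside.
- pot: Small blue enamel pot, 130 mm wide, 75 mm high, with a wire bail handle; bystander; origin at the centre of its underside.
- jar_tong: Aluminium jar tong lying flat, about 230 mm long; bystander; origin under its pivot.
Things that resemble listed ones, but are neither listed nor needed, are in the scene too. What is meant by the part that bears key_grip is not turquoise, and is the smaller of those in its own colour.

How it is judged:
By the outcome, as a careful person would: the job done as asked, in the order asked, and still so for the second after the job is handed in, with the robot touching nothing.
It also fails if it takes over 72 s, if anything falls off the work surface, if the arm or the gripper's body presses on something with over 40 N, if the wrist force passes 120 N, or if a joint passes its speed limit or range.

ROBOT

A 6-joint arm with a two-finger parallel gripper is mounted at the origin on the work surface. World frame = base frame: x ahead of the robot, y to its left, z up, the work surface at z = 0. Lengths are in m, angles in rad, forces in N, time in s.
With the tool pointing down it reaches from about 0.3 to 0.775 m from the base axis. Payload 14.6 kg.
Tool frame: the origin (TCP) lies on the centre line of the jaws, within the pads' length; the fingertips stand 14 mm ahead of it and the grasp point (between the pads) lies 5 mm behind it; x points along the fingers, y is the direction in which the jaws open and shut, and the axes are right-handed (so a half turn about x gives the same grasp; the last joint's range is limited). The gripper opens to 94 mm and grips with 3 to 60 N. Pads are 16 mm wide; open, the fingers measure 119 mm over their backs; the gripper's body (75 mm by 177 mm) begins 78 mm behind the grasp point.
Start: joints at [1.247, 0.3, 1.521, -0, 1.321, -0.067], TCP at [0.14, 0.532, 0.219] pointing down, gripper open.
Joint ranges: [-3.03, 3.03], [-0.79, 2.21], [0.23, 2.52], [-1.04, 4.18], [0, 3.07], [-2.55, 2.55]. Speed limits (rad/s): [2.22, 2.22, 2.57, 3.14, 3.14, 3.14].

INTERFACE

Orientations are given as [roll, pitch, yaw] about the fixed x, y, z axes, in that order (R = Rz(yaw) Ry(pitch) Rx(roll)).
In Python, from station import * gives the robot as it stands. The module is installed in compiled form; this text tells all that it offers.
- The arm moves only by the shell command python3 -m handwheel 'ROWS' [FORCE]. ROWS is JSON, a list of rows, each a list of 3 entries, a list of its own where there are three numbers: the shift along the tool's x, y, z in mm, then the turn about the tool's x in rad, then the gripper command: -1 is fully open, 1 is shut, values between are in proportion. In form: [[[dx, dy, dz], spin, gripper], ...]. A call has exactly 5 rows; each row is the pose to reach, as a shift and turn from the pose measured when the call began, along the tool's axes at that moment; what a row does not reach only later rows make up. A row lasts 1/10 s, in which the tool goes at most 50 mm and 8.59 degrees, less where a joint would pass 70% of its speed; a pose out of reach is approached as far as the arm can. A call with a gripper value outside its range is refused whole. The fingers move at their own pace and stop on an object; FORCE is the grip in N (left out, the last holds). Time passes only in rows, so rows that repeat a pose let the fingers close, or fill a call up. It gives the time, the measured TCP pose, the force and the opening at its end, in the units of the state.
- get_obs(): the state, without advancing time (a new reading comes with each control period).
- camera(name): name is "scene" or "top" or "wrist"; returns (picture, depth): 384x512x3 uint8, blue, green, red; 384x512 float32, m along the optical axis (not along the pixel's ray), 0 where there is no reading.
- camera_info(name): a dict with "fx", "fy", "cx", "cy" (pixels), "extrinsics" (4x4, takes a point from camera to world coordinates). Camera axes: x right, y down, z forward; pixel columns grow to the right and rows downward; lengths in m; the calibration is good to about 2 mm. A picture is of the moment at which its call begins: read the wrist's pose just before it. camera_info takes no time and is no camera call; for the wrist camera it gives the pose at the moment of the call.
- hand_in(): hands the job in, once; it reports no verdict.
The state is a dict: "time_s": time; "qpos": joint angles; "joint_vel": joint speeds; "tau": joint torques, N m; "ee_pos": TCP position; "eef_rot": TCP orientation; "force": force on the tool from outside, world axes, zero at the start; "moment": the same for the moment, N m; "grip_width": finger opening in m.
Only numpy, scipy, OpenCV 4.12 (cv2) and the standard library are available. Lean on these libraries where they do the work, as an engineer would, in place of code of your own. Each camera call takes 0.05 s, during which the arm holds its last target. There are 200 camera calls.

## Working session

There is one attempt and no reset: what is moved stays moved. The work goes in short steps, Python scripts to look and compute and a shell command to move; the robot and the scene stay as the last step left them, time stands still between calls to the robot, and variables do not carry over. Pictures are saved under pics/ and viewed, about 8 in all and at most 12, crops included, and the job is handed in when it is done.

```bash
mkdir -p pics
cat > h.py <<'E'
from station import *
import numpy as np, cv2
from scipy.spatial.transform import Rotation as R
def pt(name,d,u,v,info=None,w=2):
    i=info or camera_info(name); p=d[int(v)-w:int(v)+w+1,int(u)-w:int(u)+w+1]; z=np.median(p[p>0])
    c=np.array([(u-i["cx"])*z/i["fx"],(v-i["cy"])*z/i["fy"],z,1]); return (np.array(i["extrinsics"])@c)[:3]
def ray(i,u,v,h):
    "intersection of pixel ray with plane z=h"
    E=np.array(i["extrinsics"]); r=E[:3,:3]@np.array([(u-i["cx"])/i["fx"],(v-i["cy"])/i["fy"],1]); o=E[:3,3]
    return o+r*(h-o[2])/r[2]
E
python3 - <<'E'
from h import *
o=get_obs(); print(o)
import pickle
D={}
for n in ("scene","top","wrist"):
    i=camera_info(n); p,d=camera(n); D[n]=(p,d,i); cv2.imwrite(f"pics/{n}0.png",p); print(n,i["fx"],np.round(i["extrinsics"],3).tolist())
pickle.dump(D,open("d0.pkl","wb"))
cv2.imwrite("pics/st.png",cv2.resize(D["top"][0],(800,600),interpolation=cv2.INTER_CUBIC))
E
```

```text
{'time_s': 0.0, 'qpos': array([ 1.24738781e+00,  3.00488567e-01,  1.52159419e+00, -6.14210744e-06,
        1.32073583e+00, -6.65891786e-02]), 'joint_vel': array([-1.82757660e-05, -1.31623942e-03, -1.05139639e-03,  1.97995095e-03,
       -1.77971642e-04, -1.18918220e-03]), 'tau': array([-2.15111027e-04, -5.31792355e+01, -3.52745819e+01,  7.08236522e-02,
        2.41910439e-02, -8.67050039e-05]), 'ee_pos': array([0.13961826, 0.53171329, 0.21887121]), 'eef_rot': array([-1.63253278,  1.56957037, -1.8893506 ]), 'force': array([-0.27696751, -0.30969226, -0.05743847]), 'moment': array([-0.02590361, -0.0249564 ,  0.01190704]), 'grip_width': 0.09389617746390688}
scene 461.4794674832868 [[0.767, 0.403, -0.499, 1.197], [0.642, -0.474, 0.603, -0.782], [0.007, -0.783, -0.622, 0.88], [0.0, 0.0, 0.0, 1.0]]
top 373.8480622149359 [[0.004, -0.995, 0.095, 0.442], [-1.0, -0.004, -0.004, 0.015], [0.005, -0.095, -0.995, 1.385], [0.0, 0.0, 0.0, 1.0]]
wrist 323.3244430061234 [[0.254, 0.934, 0.252, 0.066], [0.967, -0.245, -0.068, 0.551], [-0.002, 0.261, -0.965, 0.385], [0.0, 0.0, 0.0, 1.0]]
```

View pics/st.png

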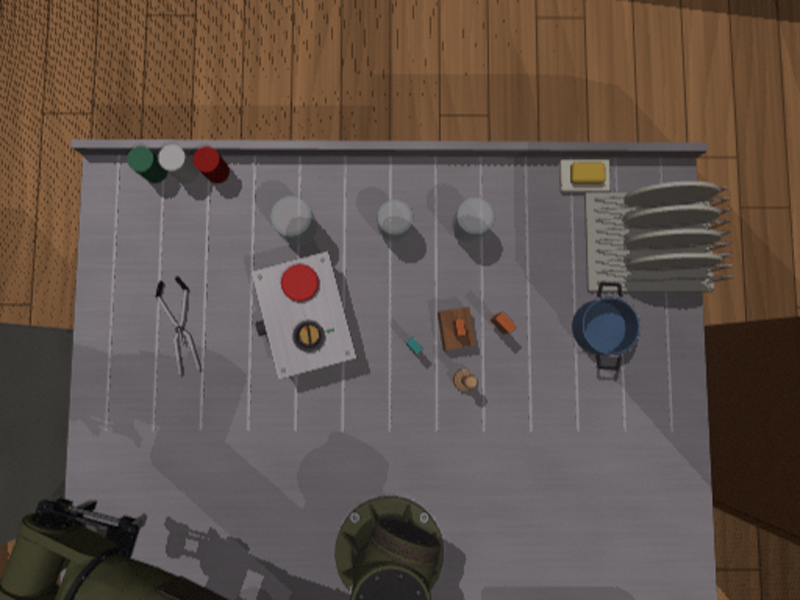

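View pics/scene0.png

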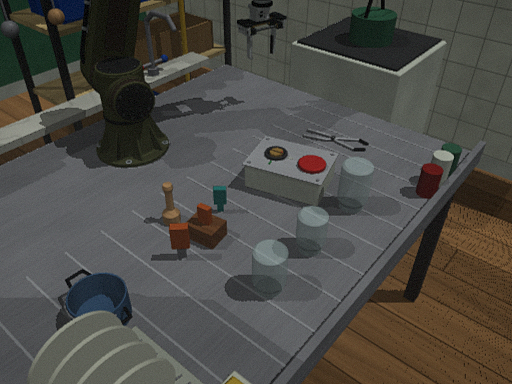

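Top view (800x600): the orange candidates are (460,327), which stands in the wooden rest, and (505,323), which looks larger and stands free. A turquoise one is at (414,345). The one in the rest fits; a crop will confirm it. The lock is at (309,335), with the red lid at (300,283).

Run:
```python
from h import *; import pickle
D=pickle.load(open("d0.pkl","rb"))
t=D["top"][0]; s=D["scene"][0]
a=cv2.resize(t[185:255,270:340],(400,400),interpolation=cv2.INTER_CUBIC)
b=cv2.resize(t[155:245,155:235][0:80],(400,400),interpolation=cv2.INTER_CUBIC)
c=cv2.resize(s[170:270,150:250],(400,400)*1 if 0 else (600,600),interpolation=cv2.INTER_CUBIC)[:200*3]
cv2.imwrite("pics/c1.png",np.hstack([a,b]))
for n,u,v in (("key",460,327),("big",505,323),("turq",414,345),("lock",309,335),("lid",300,283),("tamper",466,380),("rest",443,327),("cover",320,365),("table",380,300)):
    print(n,np.round(pt("top",D["top"][1],u*.64,v*.64,D["top"][2],1),4))
for n,u,v in (("key",205,210),("big",180,231),("lock",276,153)):
    print("scene",n,np.round(pt("scene",D["scene"][1],u,v,D["scene"][2],1),4))
```

```text
key [ 0.509  -0.1524  0.1029]
big [ 0.5178 -0.2501  0.1098]
turq [ 0.4695 -0.0521  0.0875]
lock [0.4905 0.1797 0.0953]
lid [0.605  0.2006 0.1023]
tamper [ 0.3945 -0.1612  0.1268]
rest [ 0.5118 -0.1207  0.047 ]
cover [0.4248 0.1553 0.0883]
table [ 0.5781  0.0243 -0.0012]
scene key [ 0.5214 -0.1613  0.1035]
scene big [ 0.5307 -0.2578  0.1036]
scene lock [0.4987 0.1685 0.1045]
```

View pics/c1.png

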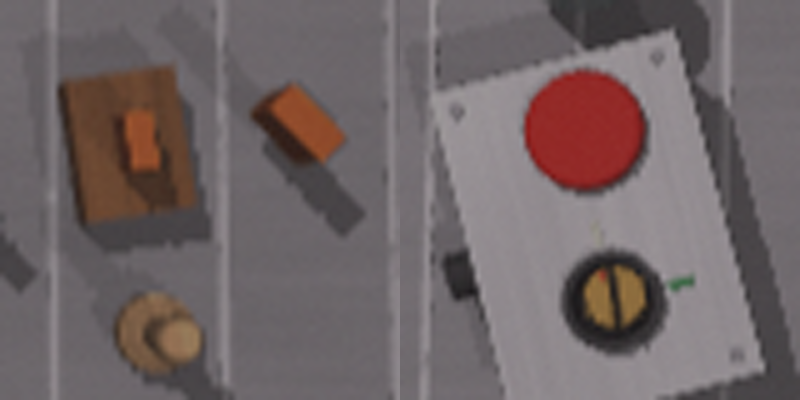

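Confirmed: the smaller orange key stands in the rest, and the larger one stands free at crop (300,125). The slot runs (608,268) to (618,330), about 0.06 rad clockwise of the box's x axis. Next I'll go above the rest with the wrist camera.

```bash
cat >> h.py <<'E'
def plan(target, yawjaw=None):
    "shift in tool mm to world TCP target, and spin so that tool y lies along world angle yawjaw (mod pi)"
    o=get_obs(); M=R.from_euler("xyz",o["eef_rot"]).as_matrix()
    d=M.T@(np.array(target)-o["ee_pos"])*1000
    a=np.arctan2(M[1,1],M[0,1]); s=None
    if yawjaw is not None:
        s=-((yawjaw-a+np.pi/2)%np.pi-np.pi/2)   # tool x is down
    print("t",round(o["time_s"],2),"pos",np.round(o["ee_pos"],4),"shift",np.round(d,1),"jaw",round(a,4),"tilt",np.round(M[:,0],4),"spin",s if s is None else round(s,4),"q",np.round(o["qpos"],2),"F",np.round(o["force"],1),"M",np.round(o["moment"],2),"w",round(o["grip_width"],4))
E
python3 -c "
from h import *
plan([.49,-.155,.24],np.pi/2+.15)"
```

```text
t 0.15 pos [0.1396 0.5318 0.219 ] shift [ -20.5 -575.3  513.3] jaw 1.314 tilt [-3.e-04 -8.e-04 -1.e+00] spin -0.4068 q [ 1.25  0.3   1.52  0.    1.32 -0.07] F [-1.1 -0.6  0.5] M [ 0.04 -0.01  0.03] w 0.0936
```

```bash
python3 -m handwheel '[[[-20,-36,32],0,-0.3],[[-20,-72,64],0,-0.3],[[-20,-108,96],0,-0.3],[[-20,-144,128],0,-0.3],[[-20,-180,160],0,-0.3]]'
python3 -m handwheel '[[[0,-36,32],0,-0.3],[[0,-72,64],0,-0.3],[[0,-108,96],0,-0.3],[[0,-144,128],0,-0.3],[[0,-180,160],0,-0.3]]'
python3 -c "
from h import *
plan([.49,-.155,.24],np.pi/2+.15)"
```

```text
time_s: 0.65
ee_pos: [0.249, 0.3153, 0.2391]
eef_rot: [-1.511, 1.57, -1.767]
force: [0.7, -1.2, 0.5]
grip_width: 0.0617
time_s: 1.15
ee_pos: [0.3585, 0.0987, 0.2394]
eef_rot: [-0.677, 1.57, -0.933]
force: [0.9, 0.5, -0.2]
grip_width: 0.061
t 1.15 pos [0.3585 0.0987 0.2394] shift [  -0.3 -212.1  191.5] jaw 1.3146 tilt [ 5.e-04 -6.e-04 -1.e+00] spin -0.4062 q [ 0.17 -0.13  1.94 -0.    1.33 -1.14] F [ 0.9  0.5 -0.2] M [-0.01  0.01  0.03] w 0.061
```

```bash
python3 -m handwheel '[[[0,-36,32],0,-0.3],[[0,-72,64],0,-0.3],[[0,-108,97],-0.1,-0.3],[[0,-144,130],-0.2,-0.3],[[0,-180,163],-0.3,-0.3]]' >/dev/null
python3 - <<'E'
from h import *
plan([.49,-.155,.24],np.pi/2+.15)
E
```

```text
t 1.65 pos [ 0.471  -0.1189  0.2395] shift [ -0.5 -37.   17.3] jaw 1.6182 tilt [ 4.e-04 -6.e-04 -1.e+00] spin -0.1026 q [-0.32  0.14  1.67 -0.    1.33 -1.94] F [1.1 0.8 0.6] M [ 0.02 -0.03  0.02] w 0.0611
```

```bash
python3 -m handwheel '[[[0,-20,10],-0.1,-0.3],[[0,-37,17],-0.1,-0.3],[[0,-37,17],-0.1,-0.3],[[0,-37,17],-0.1,-0.3],[[0,-37,17],-0.1,-0.3]]' >/dev/null
python3 - <<'E'
from h import *; import pickle
plan([.49,-.155,.24],np.pi/2+.15)
i=camera_info("wrist"); p,d=camera("wrist"); pickle.dump((p,d,i),open("w1.pkl","wb"))
cv2.imwrite("pics/w1.png",cv2.resize(p,(800,600),interpolation=cv2.INTER_CUBIC))
print(np.round(i["extrinsics"],3))
E
```

```text
t 2.15 pos [ 0.4894 -0.1542  0.2396] shift [-0.4 -0.9  0.5] jaw 1.7187 tilt [ 5.e-04 -5.e-04 -1.e+00] spin -0.0021 q [-0.38  0.2   1.6  -0.    1.34 -2.1 ] F [-0.8 -0.5  0.1] M [ 0.03 -0.04  0.04] w 0.0614
[[-0.147  0.955  0.258  0.414]
 [ 0.989  0.142  0.038 -0.166]
 [-0.001  0.261 -0.965  0.405]
 [ 0.     0.     0.     1.   ]]
```

View pics/w1.png

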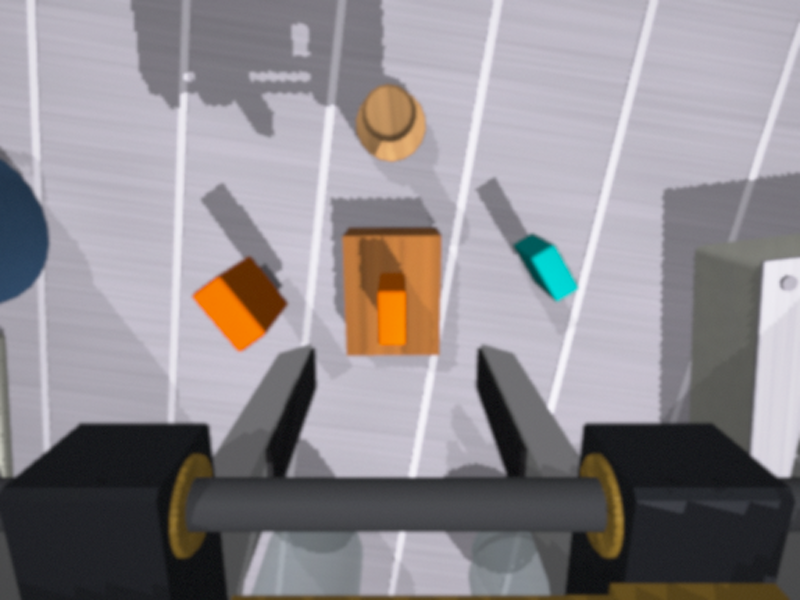

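The wrist view (800x600) shows the key top at about (379–406, 290–346) and the rest at (345–440, 235–355). The tamper is at (390,122) and the larger key at (240,305). The axes are already nearly aligned.

```bash
cat >> h.py <<'E'
def cloud(d,i):
    v,u=np.indices(d.shape); c=np.stack([(u-i["cx"])*d/i["fx"],(v-i["cy"])*d/i["fy"],d,np.ones_like(d)],-1)
    return (c@np.array(i["extrinsics"]).T)[...,:3]
def rect(m,P):
    q=P[m][:,:2]; (c,s,a)=cv2.minAreaRect((q*1000).astype(np.float32)); return len(q),np.round(c,1),np.round(s,1),round(a,1),np.round(np.median(P[m][:,2]),4)
E
python3 - <<'E'
from h import *; import pickle
p,d,i=pickle.load(open("w1.pkl","rb")); P=cloud(d,i)
u,v=np.meshgrid(np.arange(512),np.arange(384)); z=P[...,2]
hsv=cv2.cvtColor(p,cv2.COLOR_BGR2HSV)
near=(abs(u-251)<15)&(v>170)&(v<228)
k=near&(z>.1)&(z<.112)&(hsv[...,1]>180); print("keytop",rect(k,P))
r=(u>215)&(u<285)&(v>140)&(v<232)&(z>.045)&(z<.056); print("rest",rect(r,P))
for h in (.105,): 
  for a in ((380,290),(404,290),(406,346),(378,346)): print(np.round(ray(i,a[0]*.64,a[1]*.64,h),4))
for a in ((344,236),(441,235),(440,355),(347,355)): print("rest",np.round(ray(i,a[0]*.64,a[1]*.64,.05),4))
# second view: triangulate height of key top far-corner centre using top cam
D=pickle.load(open("d0.pkl","rb"))
p,d,i=D["top"]; P=cloud(d,i); z=P[...,2]; u,v=np.meshgrid(np.arange(512),np.arange(384)); hsv=cv2.cvtColor(p,cv2.COLOR_BGR2HSV)
k=(abs(u-295)<9)&(abs(v-209)<10)&(z>.09)&(z<.115); print("top cam keytop",rect(k,P))
E
```

```text
keytop (658, array([ 507. , -154.5]), array([35.9, 17.8]), 8.1, np.float64(0.1049))
rest (3896, array([ 507.9, -154.7]), array([90. , 70.2]), 8.7, np.float64(0.0502))
[ 0.4907 -0.1645  0.105 ]
[ 0.4885 -0.1499  0.105 ]
[ 0.5244 -0.1432  0.105 ]
[ 0.527  -0.1607  0.105 ]
rest [ 0.4696 -0.1948  0.05  ]
rest [ 0.4588 -0.1273  0.05  ]
rest [ 0.548  -0.1126  0.05  ]
rest [ 0.5583 -0.1817  0.05  ]
top cam keytop (60, array([ 510.9, -152.2]), array([35.1, 18.1]), 10.6, np.float64(0.1038))
```

Key top centre is (507,-154.6), yaw about 0.148, height 0.105. Size, height and both views agree.

```bash
python3 -c "
from h import *
plan([.5072,-.1546,.075],np.pi/2+.148)"
```

```text
t 2.2 pos [ 0.4895 -0.1542  0.2397] shift [164.7  -2.9  17.4] jaw 1.719 tilt [ 7.e-04 -6.e-04 -1.e+00] spin 0.0002 q [-0.38  0.2   1.6  -0.    1.34 -2.1 ] F [0.1 0.2 0.2] M [0.01 0.   0.03] w 0.0611
```

```bash
python3 -m handwheel '[[[30,-3,17],0,-0.3],[[60,-3,17],0,-0.3],[[90,-3,17],0,-0.3],[[110,-3,17],0,-0.3],[[110,-3,17],0,-0.3]]' 
python3 -m handwheel '[[[20,0,0],0,-0.3],[[40,0,0],0,-0.3],[[54,0,0],0,-0.3],[[54,0,0],0,-0.3],[[54,0,0],0,-0.3]]' 
python3 -c "
from h import *
plan([.5072,-.1546,.075],np.pi/2+.148)"
```

```text
time_s: 2.7
ee_pos: [0.5056, -0.1536, 0.1276]
eef_rot: [2.711, 1.568, 2.86]
force: [-0.2, 1.3, 1.4]
grip_width: 0.061
time_s: 3.2
ee_pos: [0.5059, -0.1536, 0.0747]
eef_rot: [2.769, 1.569, 2.918]
force: [-0.2, 0.8, 1.1]
grip_width: 0.061
t 3.2 pos [ 0.5059 -0.1536  0.0747] shift [-0.3 -1.2  1.1] jaw 1.7199 tilt [-2.2e-03  5.0e-04 -1.0e+00] spin 0.0011 q [-0.36  0.42  1.72 -0.    1.   -2.08] F [-0.2  0.8  1.1] M [ 0.07 -0.01 -0.01] w 0.061
```

```bash
python3 -m handwheel '[[[0,-1,1],0,-0.3],[[0,-1,1],0,0],[[0,-1,1],0,0.5],[[0,-1,1],0,1],[[0,-1,1],0,1]]' 40
python3 -m handwheel '[[[0,0,0],0,1],[[0,0,0],0,1],[[0,0,0],0,1],[[0,0,0],0,1],[[0,0,0],0,1]]' 40
python3 -c "
from h import *
plan([.5072,-.1546,.075],np.pi/2+.148)"
```

```text
time_s: 3.7
ee_pos: [0.5071, -0.1544, 0.0748]
eef_rot: [2.755, 1.569, 2.904]
force: [0.6, 0.1, -0.5]
grip_width: 0.0325
time_s: 4.2
ee_pos: [0.507, -0.1544, 0.0748]
eef_rot: [2.745, 1.569, 2.894]
force: [-0.2, 0.5, -0.5]
grip_width: 0.0178
t 4.2 pos [ 0.507  -0.1544  0.0748] shift [-0.2 -0.2  0.1] jaw 1.7198 tilt [-2.1e-03  5.0e-04 -1.0e+00] spin 0.001 q [-0.36  0.42  1.72 -0.    1.   -2.08] F [-0.2  0.5 -0.5] M [0.05 0.08 0.03] w 0.0178
```

```bash
python3 -m handwheel '[[[-10,0,0],0,1],[[-30,0,0],0,1],[[-60,0,0],0,1],[[-100,0,0],0,1],[[-150,0,0],0,1]]'
python3 -c "
from h import *
plan([.54,.175,.235],1.73)"
```

```text
time_s: 4.7
ee_pos: [0.5065, -0.1542, 0.2259]
eef_rot: [2.687, 1.566, 2.836]
force: [0.1, 0.4, -1.0]
grip_width: 0.0174
t 4.7 pos [ 0.5065 -0.1542  0.2259] shift [ -8.8 320.6  81.9] jaw 1.7198 tilt [-0.0043  0.0014 -1.    ] spin -0.0102 q [-0.36  0.25  1.57 -0.    1.33 -2.08] F [ 0.1  0.4 -1. ] M [0.08 0.04 0.01] w 0.0174
```

```bash
python3 -m handwheel '[[[-8,40,10],0,1],[[-8,80,20],0,1],[[-8,120,30],0,1],[[-8,160,40],0,1],[[-8,200,50],0,1]]' >/dev/null
python3 -m handwheel '[[[0,40,10],0,1],[[0,80,20],0,1],[[0,120,32],0,1],[[0,120,32],0,1],[[0,120,32],0,1]]'
python3 - <<'E'
from h import *; import pickle
plan([.54,.175,.235],1.73)
i=camera_info("wrist"); p,d=camera("wrist"); pickle.dump((p,d,i),open("w2.pkl","wb"))
cv2.imwrite("pics/w2.png",cv2.resize(p,(800,600),interpolation=cv2.INTER_CUBIC))
E
```

```text
time_s: 5.7
ee_pos: [0.5397, 0.1766, 0.2353]
eef_rot: [2.702, 1.567, 2.852]
force: [0.1, -1.3, -0.7]
grip_width: 0.0176
t 5.7 pos [0.5397 0.1766 0.2353] shift [ 0.2 -1.6  0. ] jaw 1.7213 tilt [-0.0037  0.0011 -1.    ] spin -0.0087 q [ 0.25  0.33  1.44  0.    1.37 -1.47] F [ 0.1 -1.3 -0.7] M [ 0.   -0.03 -0.  ] w 0.0176
```

View pics/w2.png

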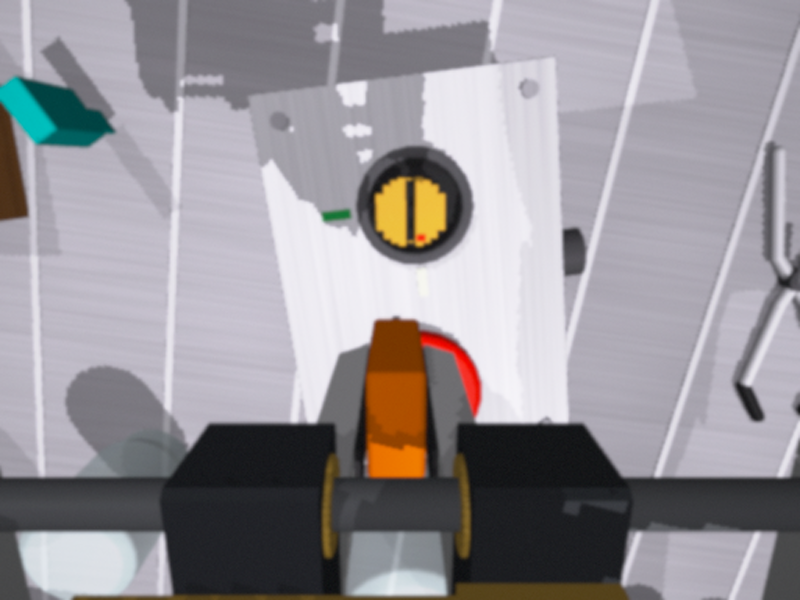

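The cam disc is at about (376–447, 174–248) and the ring is centred near (414,205). The slot is near vertical at (410,178–244). I'll measure these in world coordinates.

```bash
cat >> h.py <<'E'
def lockmeas(p,d,i,S=8,u0=None):
    "rectify plane z=.103 around u0 to mm grid; S px/mm"
    K=np.array([[i["fx"],0,i["cx"]],[0,i["fy"],i["cy"]],[0,0,1]]); E=np.array(i["extrinsics"])
    W=80; cx,cy=u0; src=[];dst=[]
    for a,b in ((0,0),(W,0),(W,W),(0,W)):
        w=np.array([cx+(W/2-b)/1000,cy+(W/2-a)/1000,.103]); c=K@(E[:3,:3].T@(w-E[:3,3])); src.append(c[:2]/c[2]); dst.append([a*S,b*S])
    H=cv2.getPerspectiveTransform(np.float32(src),np.float32(dst)); return cv2.warpPerspective(p,H,(W*S,W*S),flags=cv2.INTER_CUBIC)
E
python3 - <<'E'
from h import *; import pickle
p,d,i=pickle.load(open("w2.pkl","rb")); P=cloud(d,i); z=P[...,2]; u,v=np.meshgrid(np.arange(512),np.arange(384))
hsv=cv2.cvtColor(p,cv2.COLOR_BGR2HSV)
box=(abs(u-265)<50)&(abs(v-133)<50)
cam=box&(z>.099)&(z<.107)&(hsv[...,1]>120); print("cam z",rect(cam,P))
ringm=box&(abs(z-.099)<.003)&(hsv[...,2]<110); print("ring",rect(ringm,P))
y=(hsv[...,1]>100)&(hsv[...,2]>100)&(abs(u-263)<28)&(abs(v-135)<28)
q=np.array([ray(i,b,a,.103)[:2]*1000 for a,b in np.argwhere(y)])
(c,r)=cv2.minEnclosingCircle(q.astype(np.float32)); print("cam circle",c,r, cv2.fitEllipse(cv2.convexHull(q.astype(np.float32))))
cov=(z>.086)&(z<.092)&(u>140)&(u<380); print("cover",rect(cov,P))
# cover edges
pts=[(250,97),(553,58),(566,400),(305,400)]
for a in pts: print(np.round(ray(i,a[0]*.64,a[1]*.64,.089),4))
im=lockmeas(p,d,i,7,(np.array(c)/1000)); cv2.imwrite("pics/lk1.png",im)
# slot: dark pixels within 17 mm, centre 40px..
g=cv2.cvtColor(im,cv2.COLOR_BGR2HSV); yy,xx=np.indices(g.shape[:2]); X=(280-yy)/7; Y=(280-xx)/7
m=(g[...,2]<110)&(X**2+Y**2<16**2); A=np.c_[Y[m],X[m]]; 
w=np.cov(A.T); e,V=np.linalg.eigh(w); ax=V[:,1]; print("slot n",m.sum()/49,"mid(Y,X)",A.mean(0),"axis yaw",np.arctan(ax[0]/ax[1]))
E
```

```text
cam z (1346, array([490.2, 177.2]), array([38.9, 39.6]), 9.1, np.float64(0.1033))
ring (1345, array([486.8, 178.8]), array([66.3, 65.8]), 40.0, np.float64(0.0991))
cam circle (490.7756652832031, 177.07725524902344) 22.94227409362793 ((490.70770263671875, 176.78616333007812), (41.746986389160156, 45.491119384765625), 10.438179969787598)
cover (31960, array([563.2, 200.6]), array([305.7, 178.5]), 15.5, np.float64(0.0893))
[0.4408 0.076  0.089 ]
[0.3943 0.2444 0.089 ]
[0.6004 0.3017 0.089 ]
[0.6267 0.1274 0.089 ]
slot n 126.0204081632653 mid(Y,X) [-0.08571429 -0.35655292] axis yaw 0.15850684785021454
```

View pics/lk1.png

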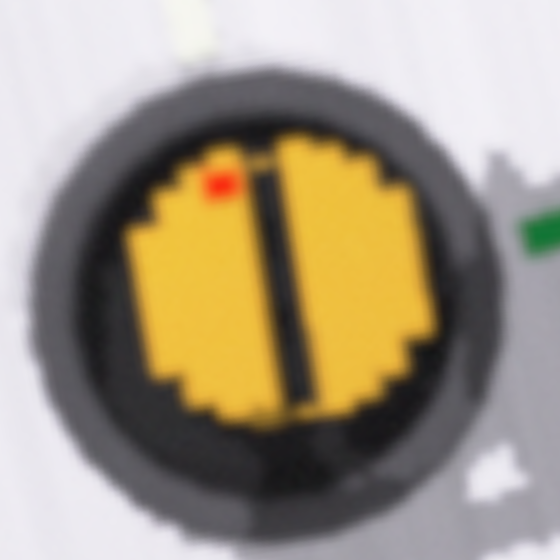

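Cam centre is (490.5,177.1), cam face 0.103, slot yaw 0.158, box yaw 0.27, so q is about 0.11. Ring height (0.099) and cam diameter fit. Moving above the slot.

```bash
python3 -c "
from h import *
plan([.4905,.177,.175],np.pi/2+.158)"
```

```text
t 5.75 pos [0.5398 0.1757 0.2353] shift [ 60.5   8.5 -48.4] jaw 1.72 tilt [-0.0037  0.0011 -1.    ] spin -0.0088 q [ 0.25  0.33  1.44  0.    1.37 -1.47] F [ 0.4 -0.1 -1.5] M [-0.01 -0.02 -0.  ] w 0.0178
```

```bash
python3 -m handwheel '[[[0,4,-24],0,1],[[0,8,-48],-0.009,1],[[30,8,-48],-0.009,1],[[60,8,-48],-0.009,1],[[60,8,-48],-0.009,1]]'
python3 -m handwheel '[[[0,0,0],0,1],[[0,0,0],0,1],[[0,0,0],0,1],[[0,0,0],0,1],[[0,0,0],0,1]]' >/dev/null
python3 - <<'E'
from h import *
plan([.4905,.177,.163],np.pi/2+.158)
p,d=camera("scene"); i=camera_info("scene")
cv2.imwrite("pics/s2.png",cv2.resize(p[95:185,225:345],(800,600),interpolation=cv2.INTER_CUBIC))
E
```

```text
time_s: 6.25
ee_pos: [0.4895, 0.175, 0.1728]
eef_rot: [3.033, 1.562, -3.094]
force: [-0.0, 0.6, -1.2]
grip_width: 0.0177
t 6.75 pos [0.4897 0.1751 0.1733] shift [10.3  1.8  1.2] jaw 1.7275 tilt [-8.e-03 -2.e-04 -1.e+00] spin -0.0013 q [ 0.27  0.28  1.66  0.    1.21 -1.46] F [ 0.3  0.3 -0.7] M [ 0.   -0.01  0.03] w 0.018
```

View pics/s2.png

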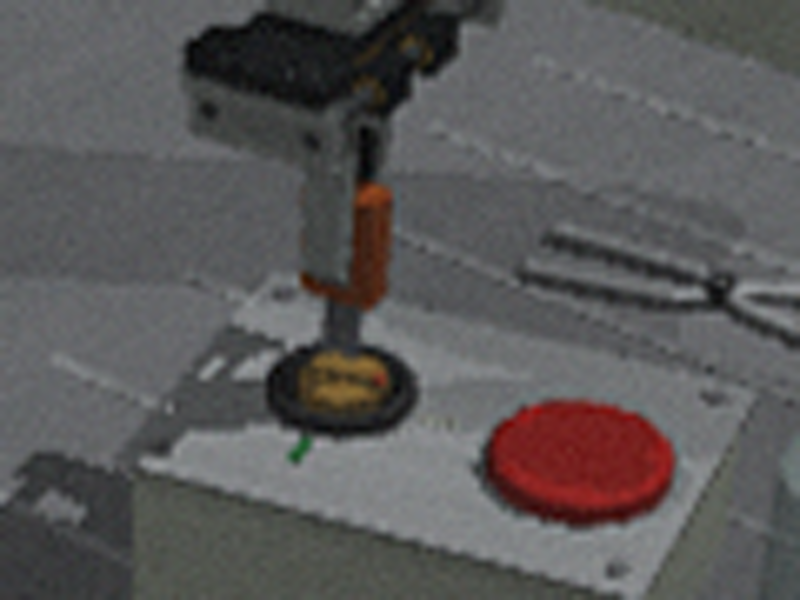

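The key hangs over the cam with its blade upright, at (340,330), and the cam is at (345,380). I'll correct the residual and approach the face.

```bash
python3 -m handwheel '[[[0,2,1],0,1],[[0,2,1],0,1],[[4,2,1],0,1],[[8,2,1],0,1],[[8,2,1],0,1]]'
python3 -c "
from h import *
plan([.4905,.177,.155],np.pi/2+.158)"
```

```text
time_s: 7.3
ee_pos: [0.4899, 0.1771, 0.1643]
eef_rot: [3.054, 1.561, -3.073]
force: [1.2, 0.2, -0.6]
grip_width: 0.0179
t 7.3 pos [0.4899 0.1771 0.1643] shift [ 9.3 -0.2  0.7] jaw 1.7275 tilt [-9.5e-03 -7.0e-04 -1.0e+00] spin -0.0013 q [ 0.28  0.29  1.66  0.    1.19 -1.45] F [ 1.2  0.2 -0.6] M [-0.01  0.03  0.01] w 0.0179
```

```bash
python3 -m handwheel '[[[2,0,0.7],0,1],[[4,0,0.7],0,1],[[6,0,0.7],0,1],[[7,0,0.7],0,1],[[7,0,0.7],0,1]]'
python3 -c "
from h import *
plan([.4905,.177,.151],np.pi/2+.158)"
```

```text
time_s: 7.8
ee_pos: [0.4904, 0.1772, 0.1572]
eef_rot: [3.056, 1.561, -3.071]
force: [1.1, -0.5, -1.8]
grip_width: 0.0178
t 7.8 pos [0.4904 0.1772 0.1572] shift [ 6.2 -0.2  0.1] jaw 1.7275 tilt [-9.8e-03 -7.0e-04 -1.0e+00] spin -0.0012 q [ 0.28  0.3   1.67  0.    1.18 -1.45] F [ 1.1 -0.5 -1.8] M [ 0.07 -0.04 -0.03] w 0.0178
```

The tip is about 2.6 mm below the face with no reaction, so it is in the slot. Continuing down.

```bash
python3 -m handwheel '[[[1,0,0],0,1],[[2,0,0],0,1],[[3,0,0],0,1],[[4,0,0],0,1],[[4,0,0],0,1]]'
python3 -m handwheel '[[[0.5,0,0],0,1],[[1,0,0],0,1],[[1.5,0,0],0,1],[[2,0,0],0,1],[[2,0,0],0,1]]'
python3 -c "
from h import *
plan([.4905,.177,.151],np.pi/2+.158)"
```

```text
time_s: 8.3
ee_pos: [0.4904, 0.1771, 0.153]
eef_rot: [3.059, 1.561, -3.067]
force: [0.0, -0.1, -1.7]
grip_width: 0.0176
time_s: 8.8
ee_pos: [0.4903, 0.1772, 0.151]
eef_rot: [3.062, 1.561, -3.064]
force: [-0.1, 0.9, -1.7]
grip_width: 0.018
t 8.8 pos [0.4903 0.1772 0.151 ] shift [-0.  -0.2  0.2] jaw 1.7275 tilt [-1.000e-02 -8.000e-04 -9.999e-01] spin -0.0013 q [ 0.28  0.31  1.68  0.    1.17 -1.45] F [-0.1  0.9 -1.7] M [ 0.03 -0.02 -0.02] w 0.018
```

```bash
python3 -m handwheel '[[[0.4,0,0],0,1],[[0.8,0,0],0,1],[[1.2,0,0],0,1],[[1.5,0,0],0,1],[[1.5,0,0],0,1]]'
python3 -c "
from h import *
plan([.4905,.177,.151],np.pi/2+.158)"
```

```text
time_s: 9.3
ee_pos: [0.4904, 0.1771, 0.1496]
eef_rot: [3.064, 1.561, -3.063]
force: [0.0, -0.7, 2.5]
grip_width: 0.0177
t 9.3 pos [0.4904 0.1771 0.1496] shift [-1.4 -0.2  0.1] jaw 1.7275 tilt [-9.8e-03 -8.0e-04 -1.0e+00] spin -0.0013 q [ 0.28  0.31  1.68  0.    1.16 -1.45] F [ 0.  -0.7  2.5] M [-0.02  0.12 -0.01] w 0.0177
```

The reaction on the floor has risen by about 4 N, so the blade is bottomed and the spring has just started. I'll press slightly further and begin turning.

```bash
python3 -m handwheel '[[[0.4,0,0],0,1],[[0.8,0,0],0,1],[[0.8,0,0],0.02,1],[[0.8,0,0],0.06,1],[[0.8,0,0],0.1,1]]'
python3 -c "
from h import *
plan([.4905,.177,.1488],.27)"
python3 -m handwheel '[[[0,0,0],0.04,1],[[0,0,0],0.08,1],[[0,0,0],0.12,1],[[0,0,0],0.16,1],[[0,0,0],0.2,1]]'
python3 -c "
from h import *
plan([.4905,.177,.1488],.27)"
```

```text
time_s: 9.8
ee_pos: [0.4905, 0.1773, 0.1489]
eef_rot: [3.128, 1.562, -3.101]
force: [-0.4, 2.1, 2.4]
grip_width: 0.0178
t 9.8 pos [0.4905 0.1773 0.1489] shift [ 0.1 -0.3 -0. ] jaw 1.6249 tilt [-9.3e-03 -4.0e-04 -1.0e+00] spin 1.3549 q [ 0.28  0.31  1.68  0.    1.16 -1.35] F [-0.4  2.1  2.4] M [0.46 0.01 0.08] w 0.0178
time_s: 10.3
ee_pos: [0.4906, 0.1778, 0.1491]
eef_rot: [-3.08, 1.562, 3.054]
force: [0.0, 3.7, 2.8]
grip_width: 0.0176
t 10.3 pos [0.4906 0.1778 0.1491] shift [ 0.3 -0.9  0. ] jaw 1.4224 tilt [-8.7e-03  8.0e-04 -1.0e+00] spin 1.1524 q [ 0.28  0.31  1.68  0.    1.16 -1.15] F [0.  3.7 2.8] M [0.85 0.08 0.04] w 0.0176
```

```bash
for k in 1; do python3 -m handwheel '[[[0,0,0],0.05,1],[[0,-0.4,0],0.1,1],[[0,-0.8,0],0.15,1],[[0,-0.8,0],0.2,1],[[0,-0.8,0],0.25,1]]' >/dev/null; done
python3 -c "
from h import *
plan([.4905,.177,.1488],.27)"
python3 -m handwheel '[[[0,0,0],0.05,1],[[0,0,0],0.1,1],[[0,0,0],0.15,1],[[0,0,0],0.2,1],[[0,0,0],0.25,1]]' >/dev/null
python3 -c "
from h import *
plan([.4905,.177,.1488],.27)"
```

```text
t 10.8 pos [0.4907 0.1778 0.1493] shift [ 0.5 -0.8  0.2] jaw 1.1697 tilt [-0.0079  0.0023 -1.    ] spin 0.8997 q [ 0.28  0.31  1.68  0.    1.16 -0.9 ] F [-0.2  4.8  2.1] M [ 1.15 -0.04  0.06] w 0.0177
t 11.3 pos [0.4908 0.1781 0.1494] shift [ 0.6 -1.   0.4] jaw 0.9167 tilt [-0.0075  0.0028 -1.    ] spin 0.6467 q [ 0.28  0.31  1.68  0.01  1.16 -0.64] F [-1.2  2.4  1.8] M [0.39 0.06 0.12] w 0.018
```

```bash
python3 -m handwheel '[[[0.3,0,0],0.05,1],[[0.6,0,0],0.1,1],[[0.8,0,0],0.15,1],[[0.8,0,0],0.2,1],[[0.8,0,0],0.25,1]]' >/dev/null
python3 -c "
from h import *
plan([.4905,.177,.1488],.27)"
python3 -m handwheel '[[[0,0,0],0.05,1],[[0,0,0],0.1,1],[[0,0,0],0.15,1],[[0,0,0],0.2,1],[[0,0,0],0.22,1]]' >/dev/null
python3 - <<'E'
from h import *
plan([.4905,.177,.1488],.27)
p,d=camera("top"); 
a=cv2.resize(p[185:245,170:230],(500,500),interpolation=cv2.INTER_CUBIC)
p,d=camera("scene"); 
b=cv2.resize(p[125:165,255:295],(300,300),interpolation=cv2.INTER_CUBIC)
cv2.imwrite("pics/t3.png",np.hstack([a,cv2.copyMakeBorder(b,0,200,0,0,cv2.BORDER_CONSTANT)]))
E
```

```text
t 11.8 pos [0.4909 0.1782 0.1487] shift [-0.1 -1.1  0.7] jaw 0.6638 tilt [-0.0071  0.0031 -1.    ] spin 0.3938 q [ 0.28  0.31  1.68  0.01  1.16 -0.39] F [-0.3  0.8  3.5] M [0.17 0.1  0.11] w 0.0177
t 12.3 pos [0.491  0.1783 0.1488] shift [ 0.  -1.   0.9] jaw 0.4416 tilt [-0.0066  0.0033 -1.    ] spin 0.1716 q [ 0.28  0.31  1.68  0.01  1.16 -0.17] F [-0.9 -0.3  4.1] M [0.03 0.02 0.12] w 0.0177
```

View pics/t3.png

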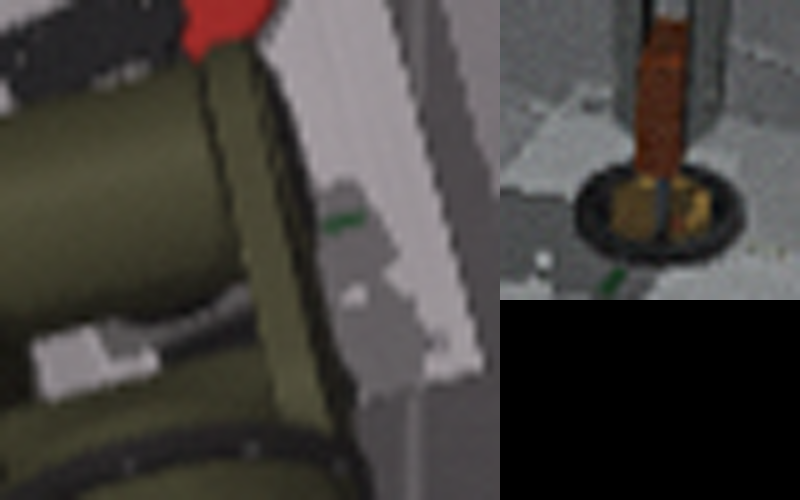

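The scene crop shows the blade down in the slot and the cam turned, red dot at (680,222), moving towards the green mark at (610,283). Now small steps, watching Mz.

```bash
python3 -m handwheel '[[[0,0,0],0.03,1],[[0,0,0],0.06,1],[[0,0,0],0.09,1],[[0,0,0],0.12,1],[[0,0,0],0.13,1]]' >/dev/null
python3 -c "
from h import *
plan([.4905,.177,.1488],.27)"
python3 -m handwheel '[[[0,0,0],0.02,1],[[0,0,0],0.04,1],[[0,0,0],0.06,1],[[0,0,0],0.06,1],[[0,0,0],0.06,1]]' >/dev/null
python3 -c "
from h import *
plan([.4905,.177,.1488],.27)"
```

```text
t 12.9 pos [0.4911 0.1783 0.1489] shift [ 0.1 -1.   1.1] jaw 0.3137 tilt [-0.0064  0.0034 -1.    ] spin 0.0437 q [ 0.28  0.31  1.68  0.01  1.16 -0.04] F [0.4 0.4 3.2] M [-0.02 -0.03  0.13] w 0.0181
t 13.4 pos [0.4911 0.1783 0.1489] shift [ 0.1 -1.   1.1] jaw 0.254 tilt [-0.0063  0.0034 -1.    ] spin -0.016 q [0.28 0.31 1.68 0.01 1.16 0.02] F [0.1 0.3 3.6] M [ 0.06 -0.03  0.1 ] w 0.0181
```

```bash
python3 -m handwheel '[[[0,0,0],0.02,1],[[0,0,0],0.04,1],[[0,0,0],0.06,1],[[0,0,0],0.06,1],[[0,0,0],0.06,1]]' >/dev/null
python3 -c "
from h import *
plan([.4905,.177,.1488],.27)"
python3 -m handwheel '[[[0,0,0],0.015,1],[[0,0,0],0.03,1],[[0,0,0],0.03,1],[[0,0,0],0.03,1],[[0,0,0],0.03,1]]' >/dev/null
python3 -c "
from h import *
plan([.4905,.177,.1488],.27)"
```

```text
t 13.9 pos [0.4912 0.1783 0.1489] shift [ 0.1 -0.9  1.2] jaw 0.1941 tilt [-0.0061  0.0034 -1.    ] spin -0.0759 q [0.28 0.31 1.68 0.01 1.16 0.08] F [1.6 0.1 3.5] M [ 0.08 -0.14  0.11] w 0.0177
t 14.4 pos [0.4912 0.1783 0.1489] shift [ 0.1 -0.9  1.2] jaw 0.1642 tilt [-0.0061  0.0034 -1.    ] spin -0.1058 q [0.28 0.31 1.68 0.01 1.16 0.11] F [0.6 1.  3.1] M [ 0.05 -0.1   0.13] w 0.0179
```

```bash
python3 -m handwheel '[[[0,0,0],0.015,1],[[0,0,0],0.03,1],[[0,0,0],0.03,1],[[0,0,0],0.03,1],[[0,0,0],0.03,1]]' >/dev/null
python3 -c "
from h import *
plan([.4905,.177,.1488],.27)"
python3 -m handwheel '[[[0,0,0],0.01,1],[[0,0,0],0.02,1],[[0,0,0],0.02,1],[[0,0,0],0.02,1],[[0,0,0],0.02,1]]' >/dev/null
python3 -c "
from h import *
plan([.4905,.177,.1488],.27)"
```

```text
t 14.9 pos [0.4912 0.1784 0.1489] shift [ 0.1 -0.9  1.2] jaw 0.1343 tilt [-0.0061  0.0035 -1.    ] spin -0.1357 q [0.28 0.31 1.68 0.01 1.16 0.14] F [1.1 0.5 2.7] M [ 0.05 -0.23  0.16] w 0.0178
t 15.4 pos [0.4913 0.1783 0.1489] shift [ 0.1 -0.9  1.2] jaw 0.1144 tilt [-0.006   0.0035 -1.    ] spin -0.1556 q [0.28 0.31 1.68 0.01 1.16 0.16] F [0.2 0.  2.7] M [ 0.06 -0.15  0.11] w 0.018
```

```bash
python3 -m handwheel '[[[0,0,0],0.01,1],[[0,0,0],0.02,1],[[0,0,0],0.02,1],[[0,0,0],0.02,1],[[0,0,0],0.02,1]]' >/dev/null
python3 -c "
from h import *
plan([.4905,.177,.1488],.27)"
python3 -m handwheel '[[[0,0,0],0.01,1],[[0,0,0],0.02,1],[[0,0,0],0.02,1],[[0,0,0],0.02,1],[[0,0,0],0.02,1]]' >/dev/null
python3 - <<'E'
from h import *; import pickle
plan([.4905,.177,.1488],.27)
p,d=camera("scene"); cv2.imwrite("pics/s4full.png",p)
b=cv2.resize(p[125:165,255:295],(400,400),interpolation=cv2.INTER_CUBIC)
cv2.imwrite("pics/s4.png",b)
E
```

```text
t 15.9 pos [0.4912 0.1783 0.1489] shift [ 0.1 -0.9  1.3] jaw 0.0944 tilt [-0.006   0.0035 -1.    ] spin -0.1756 q [0.28 0.31 1.68 0.01 1.16 0.18] F [1.4 1.2 2.1] M [ 0.08 -0.22  0.2 ] w 0.018
t 16.4 pos [0.4912 0.1783 0.1489] shift [ 0.1 -0.8  1.3] jaw 0.0745 tilt [-0.006   0.0035 -1.    ] spin -0.1955 q [0.28 0.31 1.68 0.01 1.16 0.2 ] F [1.  0.5 2.4] M [ 0.05 -0.23  0.11] w 0.0179
```

View pics/s4.png

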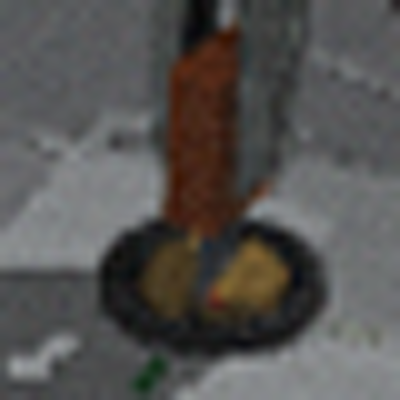

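The red dot is at (215,300), the slot points down at about (205,290), and the green mark is at (150,375). I'll compare with the predicted dot pixel as a function of q.

Run:
```python
from h import *; import pickle
i=camera_info("scene"); E=np.array(i["extrinsics"])
def px(w): c=E[:3,:3].T@(np.array(w)-E[:3,3]); return (np.array([c[0]/c[2]*i["fx"]+i["cx"],c[1]/c[2]*i["fy"]+i["cy"]])-[255,125])*10
print("ring ctr",px([.487,.179,.099]))
D=pickle.load(open("d0.pkl","rb"))
def dots(p,x0=255,y0=125):
    h=cv2.cvtColor(p,cv2.COLOR_BGR2HSV)[y0:y0+40,x0:x0+40]; 
    m=((h[...,0]<6)|(h[...,0]>174))&(h[...,1]>120)&(h[...,2]>50); return [(int(a[1]*10+5),int(a[0]*10+5)) for a in np.argwhere(m)]
print("start",dots(D["scene"][0])," pred",px([.4904+.0159*np.cos(.541),.177+.0159*np.sin(.541),.103]))
print("now",[a for a in dots(cv2.imread("pics/s4full.png")) if a[1]>250])
for q in (1.0,1.2,1.3,1.4,1.5,1.57):
    a=.27-q+.383; print(q,px([.491+.0159*np.cos(a),.178+.0159*np.sin(a),.1015]))
```

```text
ring ctr [200.15106354 267.19559454]
start [(265, 275)]  pred [256.98870578 267.62582092]
now [(215, 305)]
1.0 [236.74964461 291.32844259]
1.2 [227.44226979 293.67202664]
1.3 [222.47757028 294.43744091]
1.4 [217.3724922  294.92025121]
1.5 [212.17931735 295.11537067]
1.57 [208.52016871 295.07955054]
```

```bash
cat >> h.py <<'E'
def avg(n=5):
    A=[]
    for _ in range(n): camera("wrist"); o=get_obs(); A.append(np.r_[o["force"],o["moment"]])
    print("avg",np.round(np.mean(A,0),3));
E
python3 -c "
from h import *
avg()"
python3 -m handwheel '[[[0,0,0],0.01,1],[[0,0,0],0.02,1],[[0,0,0],0.03,1],[[0,0,0],0.03,1],[[0,0,0],0.03,1]]' >/dev/null
python3 -c "
from h import *
avg()
plan([.4905,.177,.1488],.27)"
```

```text
avg [ 1.138  0.151  2.957  0.042 -0.255  0.089]
avg [ 1.286  0.187  2.266  0.04  -0.287  0.188]
t 17.45 pos [0.4913 0.1783 0.1489] shift [ 0.1 -0.8  1.3] jaw 0.0445 tilt [-0.006   0.0035 -1.    ] spin -0.2255 q [0.28 0.31 1.68 0.01 1.16 0.23] F [1.1 0.6 2.5] M [-0.01 -0.28  0.22] w 0.0179
```

```bash
python3 -m handwheel '[[[0,0,0],0.005,1],[[0,0,0],0.01,1],[[0,0,0],0.015,1],[[0,0,0],0.015,1],[[0,0,0],0.015,1]]' >/dev/null
python3 -c "
from h import *
avg()
plan([.4905,.177,.1488],.27)"
```

```text
avg [ 1.996  0.089  2.946  0.03  -0.292  0.238]
t 18.2 pos [0.4913 0.1783 0.1489] shift [ 0.1 -0.8  1.3] jaw 0.0295 tilt [-0.0059  0.0035 -1.    ] spin -0.2405 q [0.28 0.31 1.68 0.01 1.16 0.24] F [ 1.8 -0.6  2.7] M [ 0.01 -0.29  0.24] w 0.0179
```

Mz has climbed 0.09 → 0.19 → 0.24, so the cam is seated. I'll back off within the slot play to unload the blade, then lift.

```bash
python3 -m handwheel '[[[0,0,0],-0.02,1],[[0,0,0],-0.05,1],[[0,0,0],-0.08,1],[[0,0,0],-0.11,1],[[0,0,0],-0.11,1]]' >/dev/null
python3 -c "
from h import *
avg()"
python3 -m handwheel '[[[0,0,0],-0.02,1],[[0,0,0],-0.04,1],[[0,0,0],-0.04,1],[[0,0,0],-0.04,1],[[0,0,0],-0.04,1]]' >/dev/null
python3 -c "
from h import *
avg()
plan([.4905,.177,.1488],.27)"
```

```text
avg [-0.124  0.677  3.214 -0.028  0.118  0.006]
avg [-0.34  -0.324  3.21  -0.103  0.126 -0.006]
t 19.7 pos [0.4911 0.1783 0.1489] shift [ 0.1 -0.8  1.2] jaw 0.1792 tilt [-0.0064  0.0034 -1.    ] spin -0.0908 q [0.28 0.31 1.68 0.01 1.16 0.09] F [-0.2 -0.4  3.3] M [-0.12  0.17 -0.  ] w 0.018
```

```bash
python3 -m handwheel '[[[-2,0,0],0,1],[[-5,0,0],0,1],[[-10,0,0],0,1],[[-17,0,0],0,1],[[-25,0,0],0,1]]'
python3 -m handwheel '[[[-15,0,0],0,1],[[-30,0,0],0,1],[[-45,0,0],0,1],[[-60,0,0],0,1],[[-60,0,0],0,1]]' >/dev/null
python3 -m handwheel '[[[0,0,0],-0.15,1],[[0,0,0],-0.3,1],[[0,0,0],-0.45,1],[[0,0,0],-0.6,1],[[0,0,0],-0.75,1]]' >/dev/null
python3 -m handwheel '[[[0,0,0],-0.15,1],[[0,0,0],-0.3,1],[[0,0,0],-0.45,1],[[0,0,0],-0.6,1],[[0,0,0],-0.75,1]]' >/dev/null
python3 -c "
from h import *
plan([.54,.175,.235],1.73)"
```

```text
time_s: 20.2
ee_pos: [0.4912, 0.1782, 0.1744]
eef_rot: [-2.216, 1.563, 2.676]
force: [0.2, -0.1, -1.0]
grip_width: 0.0177
t 21.7 pos [0.4918 0.1781 0.2355] shift [ 0.2 -8.6 47.5] jaw 1.6854 tilt [-0.0046  0.0039 -1.    ] spin -0.0446 q [ 0.27  0.23  1.57  0.01  1.34 -1.41] F [ 0.7 -1.1 -0.9] M [ 0.04 -0.05  0.03] w 0.0181
```

```bash
python3 -m handwheel '[[[0,-4,24],-0.02,1],[[0,-9,48],-0.045,1],[[0,-9,48],-0.045,1],[[0,-9,48],-0.045,1],[[0,-9,48],-0.045,1]]' >/dev/null
python3 - <<'E'
from h import *; import pickle
plan([.54,.175,.235],1.73)
i=camera_info("wrist"); p,d=camera("wrist"); pickle.dump((p,d,i),open("w3.pkl","wb"))
a=lockmeas(p,d,i,7,(.490,.178))
b=cv2.resize(p[190:320,195:315],(240*1,260)); old=pickle.load(open("w2.pkl","rb"))[0]; c=cv2.resize(old[190:320,195:315],(240,260))
cv2.imwrite("pics/w3.png",np.hstack([a,np.vstack([b,c,np.zeros((40,240,3),np.uint8)])]))
g=cv2.cvtColor(a,cv2.COLOR_BGR2HSV); y=((g[...,1]>100)&(g[...,2]>100)&(g[...,0]>12)&(g[...,0]<40)).astype(np.uint8)
(c0,r)=cv2.minEnclosingCircle(np.argwhere(y)[:,::-1].astype(np.float32)); print(c0,r)
yy,xx=np.indices(y.shape); X=(c0[1]-yy)/7; Y=(c0[0]-xx)/7; m=(g[...,2]<110)&(X**2+Y**2<16**2); A=np.c_[X[m],Y[m]]; e,V=np.linalg.eigh(np.cov(A.T)); ax=V[:,1]; print("n",m.sum()/49,"slot yaw",np.arctan2(ax[1],ax[0])%np.pi-np.pi, "expected",.27-1.57)
E
```

```text
t 22.2 pos [0.5399 0.1747 0.235 ] shift [0.  0.3 0.1] jaw 1.7302 tilt [-0.0052  0.0038 -1.    ] spin 0.0002 q [ 0.25  0.33  1.45  0.01  1.37 -1.49] F [ 0.  -0.2 -1.5] M [ 0.06 -0.03  0.03] w 0.0178
(290.1524963378906, 274.03948974609375) 160.8334503173828
n 128.48979591836735 slot yaw -1.3024770573471336 expected -1.3
```

View pics/w3.png

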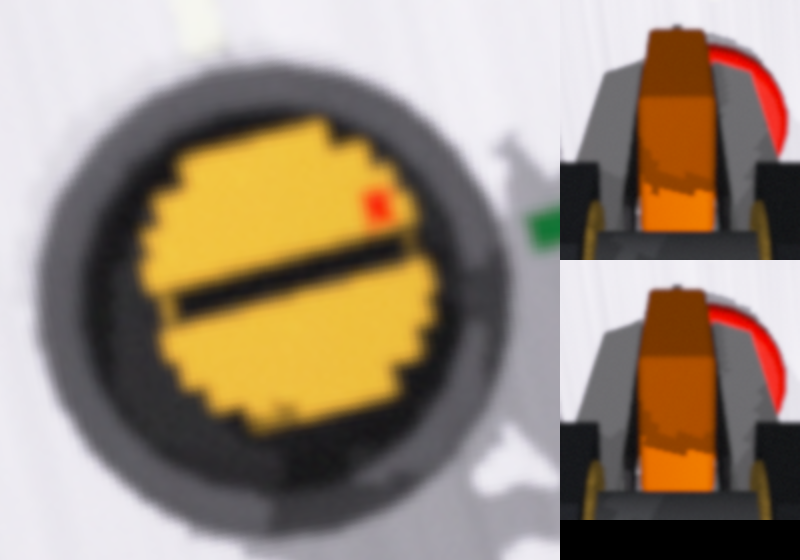

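The slot yaw measured is -1.302 against -1.300 expected, so the cam is seated with its red dot near the green mark. The key sits in the grip as before to within about 1 mm. Returning to the rest.

```bash
python3 -m handwheel '[[[0,-40,-10],0,1],[[0,-80,-20],0,1],[[0,-120,-30],0,1],[[0,-160,-40],0,1],[[0,-200,-50],0,1]]' >/dev/null
python3 -c "
from h import *
plan([.507,-.1544,.15],1.7198)"
```

```text
t 22.75 pos [ 0.5216 -0.0319  0.2349] shift [  84.5 -119.   -33.6] jaw 1.7306 tilt [-0.0041  0.0039 -1.    ] spin 0.0108 q [-0.13  0.23  1.57  0.    1.34 -1.86] F [ 1.3  0.1 -1.5] M [ 0.07 -0.06  0.  ] w 0.0179
```

```bash
python3 -m handwheel '[[[10,-40,-11],0,1],[[20,-80,-22],0.01,1],[[40,-119,-34],0.01,1],[[70,-119,-34],0.01,1],[[90,-119,-34],0.01,1]]' >/dev/null
python3 -m handwheel '[[[0,0,0],0,1],[[10,0,0],0,1],[[20,0,0],0,1],[[20,0,0],0,1],[[20,0,0],0,1]]' >/dev/null
python3 - <<'E'
from h import *
plan([.507,-.1544,.112],1.7198)
i=camera_info("wrist"); p,d=camera("wrist"); s,_=camera("scene")
cv2.imwrite("pics/w5.png",np.hstack([cv2.resize(p[150:330,160:350],(400,380)),cv2.resize(s[180:260,165:245],(400,380),interpolation=cv2.INTER_CUBIC)]))
E
```

```text
t 23.75 pos [ 0.5056 -0.1549  0.1233] shift [11.3  0.2  1.5] jaw 1.7189 tilt [-0.0047  0.0041 -1.    ] spin -0.0009 q [-0.37  0.36  1.68  0.    1.11 -2.09] F [-0.2  0.7 -0. ] M [-0.01  0.04  0.  ] w 0.0181
```

View pics/w5.png

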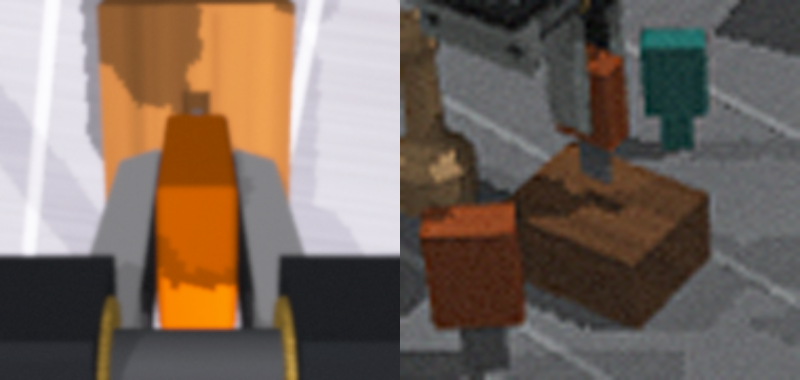

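The blade is straight above the pocket: scene crop (595,165), wrist crop pocket edge at (197,100). Descending with force checks.

```bash
python3 -m handwheel '[[[4,0,1.5],0,1],[[10,0,1.5],0,1],[[14,0,1.5],0,1],[[18,0,1.5],0,1],[[22,0,1.5],0,1]]'
python3 -c "
from h import *
plan([.507,-.1544,.0755],1.7198)"
```

```text
time_s: 24.35
ee_pos: [0.507, -0.1547, 0.1011]
eef_rot: [2.259, 1.565, 2.407]
force: [0.1, -0.0, -1.1]
grip_width: 0.0178
t 24.35 pos [ 0.507  -0.1547  0.1011] shift [25.6  0.2  0.1] jaw 1.7187 tilt [-0.0044  0.0039 -1.    ] spin -0.0011 q [-0.37  0.39  1.7   0.    1.06 -2.09] F [ 0.1 -0.  -1.1] M [0.04 0.   0.02] w 0.0178
```

The tip is 6 mm inside the pocket with no contact. Continuing.

```bash
python3 -m handwheel '[[[5,0,0],0,1],[[10,0,0],0,1],[[15,0,0],0,1],[[20,0,0],0,1],[[22,0,0],0,1]]'
python3 -m handwheel '[[[1,0,0],0,1],[[2,0,0],0,1],[[3,0,0],0,1],[[3.5,0,0],0,1],[[3.5,0,0],0,1]]'
python3 -c "
from h import *
plan([.507,-.1544,.0748],1.7198); avg()"
```

```text
time_s: 24.85
ee_pos: [0.5067, -0.1545, 0.0785]
eef_rot: [2.296, 1.564, 2.444]
force: [1.0, -0.0, -1.2]
grip_width: 0.0175
time_s: 25.35
ee_pos: [0.5067, -0.1545, 0.075]
eef_rot: [2.293, 1.564, 2.441]
force: [0.6, -0.4, -1.1]
grip_width: 0.0177
t 25.35 pos [ 0.5067 -0.1545  0.075 ] shift [0.2 0.1 0.3] jaw 1.7187 tilt [-0.005   0.0042 -1.    ] spin -0.0011 q [-0.37  0.43  1.71  0.    1.01 -2.09] F [ 0.6 -0.4 -1.1] M [0.04 0.07 0.02] w 0.0177
avg [ 0.299 -0.318 -0.862  0.007 -0.024  0.016]
```

```bash
python3 -m handwheel '[[[0.2,0,0],0,1],[[0.4,0,0],0,1],[[0.6,0,0],0,1],[[0.6,0,0],0,1],[[0.6,0,0],0,1]]'
python3 -c "
from h import *
plan([.507,-.1544,.0748],1.7198); avg(3)"
```

```text
time_s: 26.1
ee_pos: [0.5068, -0.1545, 0.0748]
eef_rot: [2.277, 1.565, 2.425]
force: [-1.9, 0.9, 4.9]
grip_width: 0.0179
t 26.1 pos [ 0.5068 -0.1545  0.0748] shift [0.  0.1 0.2] jaw 1.7188 tilt [-0.0047  0.0041 -1.    ] spin -0.001 q [-0.37  0.43  1.71  0.    1.01 -2.09] F [-1.9  0.9  4.9] M [0.24 0.47 0.03] w 0.0179
avg [-1.738e+00  1.233e+00  5.100e+00  2.150e-01  4.550e-01  5.000e-03]
```

Contact at exactly the original height (0.0748), so the key is fully down. Opening gently and part-way (the neighbouring key is near), then retreating.

```bash
python3 -m handwheel '[[[0,0,0],0,0.6],[[0,0,0],0,0.4],[[0,0,0],0,0.1],[[0,0,0],0,-0.2],[[0,0,0],0,-0.3]]'
python3 -m handwheel '[[[0,0,0],0,-0.3],[[0,0,0],0,-0.3],[[-10,0,0],0,-0.3],[[-25,0,0],0,-0.3],[[-45,0,0],0,-0.3]]'
python3 -m handwheel '[[[-30,0,-3],0,-0.3],[[-60,0,-7],0,-0.3],[[-90,0,-12],0,-0.3],[[-120,0,-17],0,-0.3],[[-120,0,-17],0,-0.3]]'
python3 - <<'E'
from h import *
i=camera_info("wrist"); p,d=camera("wrist"); s,_=camera("scene"); P=cloud(d,i)
u,v=np.meshgrid(np.arange(512),np.arange(384)); z=P[...,2]; hsv=cv2.cvtColor(p,cv2.COLOR_BGR2HSV)
k=(abs(P[...,0]-.507)<.03)&(abs(P[...,1]+.1545)<.025)&(z>.095)&(z<.12)&(hsv[...,1]>180); print("keytop",rect(k,P))
plan([.49,-.155,.24],1.7198)
cv2.imwrite("pics/e.png",np.hstack([cv2.resize(p,(400,300)),cv2.resize(s[60:300,100:420],(400,300))]))
E
```

```text
time_s: 26.75
ee_pos: [0.5068, -0.1545, 0.0748]
eef_rot: [2.279, 1.565, 2.427]
force: [-1.1, 0.2, -0.9]
grip_width: 0.0473
time_s: 27.25
ee_pos: [0.5067, -0.1546, 0.1205]
eef_rot: [2.32, 1.564, 2.468]
force: [0.1, -0.5, 0.1]
grip_width: 0.0611
time_s: 27.75
ee_pos: [0.4913, -0.1581, 0.2453]
eef_rot: [0.967, 1.569, 1.115]
force: [-0.2, -1.6, -0.1]
grip_width: 0.061
keytop (655, array([ 506.6, -155.1]), array([35.8, 17.1]), 8.6, np.float64(0.105))
t 27.85 pos [ 0.4906 -0.1577  0.2412] shift [ 1.2  2.7 -0.2] jaw 1.7187 tilt [-0.0043  0.0039 -1.    ] spin -0.0011 q [-0.38  0.21  1.58  0.    1.35 -2.1 ] F [-0.2 -0.2 -1.8] M [0.04 0.01 0.03] w 0.061
```

View pics/e.png

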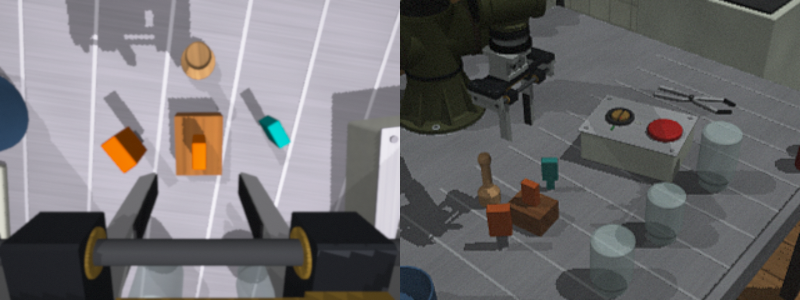

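The key top is back at 0.105 m, upright in its rest at wrist (198,152). The bystanders are in place and the gripper is clear. Handing in.

```bash
python3 -c "
from h import *
print(hand_in())"
```

```text
the job is handed in; nothing more can be done
None
```

The lock is turned to its stop, the key is back in its rest, and the job was handed in at about 28 s of the 72 s allowed.

- **Key:** I took the smaller orange key from its rest and lowered its blade into the slot until the floor pushed back with about 4 N.
- **Lock:** I turned it clockwise in small steps until the torque rose to 0.24 N m, then backed off and lifted the key out. The slot then measured -1.302 rad against -1.30 expected, with the red dot near the green mark. The fingertips never came lower than about 32 mm above the cam face.
- **Key returned:** The key met the rest at the same height it was taken from. After letting go, its top is at 0.105 m, within 1 mm of where it started and upright.
- **Other things:** In the last pictures the other things look where they were, and the gripper is clear and touching nothing.

**Differences in the checks:**
- The top camera's first key position was about 4 mm off the wrist camera's; I used the wrist camera's.
- At the stop, the key had turned about 0.1 rad further than the slot's play explains. I put that down to give in the grip; the slot itself measured as seated.

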